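# Wedge the slide-draining plate and hold it

## Robot

A 6-joint arm with a two-finger parallel gripper is mounted at the origin on the work surface. World frame = base frame: x ahead of the robot, y to its left, z up, the work surface at z = 0. Lengths are in m, angles in rad, forces in N, time in s.
With the tool pointing down it reaches from about 0.375 to 0.975 m from the base axis. Payload 3.8 kg.
Tool frame: the origin (TCP) lies midway between the tips of the shut fingers; the grasp point (between the pads) lies 19 mm behind it; z points along the fingers, y is the line along which they close (so a half turn about z gives the same grasp; the last joint's range is limited). The gripper opens to 85 mm and grips with 20 to 120 N. Pads are 22 mm wide; open, the fingers measure 114 mm over their backs; the gripper's body (76 mm by 85 mm) begins 54 mm behind the grasp point. The pads swing forward as they close: fully open they stand 13 mm farther back than shut.
Start: joints at [1.303, 0.264, 1.604, -0, 1.274, -0.037], TCP at [0.154, 0.657, 0.231] pointing down, gripper open.
Joint ranges: [-2.63, 2.63], [-0.94, 2.18], [0.31, 2.57], [-1.31, 4.45], [0, 2.66], [-2.55, 2.55]. Speed limits (rad/s): [2.57, 2.57, 3.14, 3.14, 3.14, 3.14].

## Interface

Orientations are given as a rotation vector (axis times angle).
In Python, from workcell import bot, imaging gives the robot as it stands.
- The arm moves only by the tool step_arm, never from a script. Its argument "series" is a list of rows, each an object of numbers: "grip": the closure, from -1 (fully open) to 1 (shut); "x", "y", "z": the shift along the tool's x, y, z normalised to -1 to 1, where 1 is 500 mm; "ax", "ay", "az": the turn, a rotation vector about the tool's x, y, z normalised to -1 to 1, where 1 is 30 degrees. A call has 1 to 12 rows; each row is the pose to reach, as a shift and turn from the pose commanded when the call began, along the tool's axes at that moment; what a row does not reach only later rows make up. A row lasts 1/10 s, in which the tool goes at most 50 mm and 8.59 degrees, less where a joint would pass 70% of its speed; a pose out of reach is approached as far as the arm can. A call with a number of a shift or a turn outside -1 to 1 is refused whole. A call with a gripper value outside its range is refused whole. The fingers move at their own pace and stop on an object; "force" is the grip in N (left out, the last holds). Time passes only in rows, so rows that repeat a pose let the fingers close. It gives the time, the measured TCP pose, the force, the opening and the grip force at its end, in the units of the state.
- bot.read_state(): the state, without advancing time (a new reading comes with each control period).
- imaging.read_camera(name): name is "scene" or "top" or "wrist"; returns a dict with "img" (384x512x3 uint8, red, green, blue), "fx", "fy", "cx", "cy" (pixels), "k1" (the pictures are not rectified: a ray, as slopes to the right and down, at radius r is drawn at 1 + k1 r^2 times it, then the intrinsics apply), "R" (3x3) and "t" (3): a world point X has camera coordinates R X + t. Camera axes: x right, y down, z forward; pixel columns grow to the right and rows downward; lengths in m; the calibration is good to about 2 mm. A picture is of the moment at which its call begins. There is no depth.
- bot.finish_job(): hands the job in; it is judged then, once.
The state is a dict: "time": time; "q": joint angles; "joint_vel": joint speeds; "joint_torque": joint torques, N m; "tool_pos": TCP position; "tcp_rot": TCP orientation; "wrist_force": force on the tool from outside, world axes, zero at the start; "torque": the same for the moment, N m; "width": opening from 0.0 (shut) to 1.0 (fully open); "grip_force": force on a finger pad.
Only numpy, scipy, OpenCV 4.12 (cv2) and the standard library are available. Lean on these libraries where they do the work, as an engineer would, in place of code of your own. Each camera call takes 0.05 s, during which the arm holds its last target. There are 200 camera calls.

## Task

Pick up the yellow levelling wedge by its grip block and, keeping it flat on the bench, push its thin end straight in under the middle of the free front edge of the slide-draining plate, until that edge has just lifted about 5 mm off the white frame (the edge then lies over the wedge's red band). Lift gently and with the wedge alone: never raise the edge by more than 15 mm, keep the gripper off the plate, and leave the other things on the bench where they are. Finish while still gripping the wedge and holding it there, with the plate resting on it: do not let go.

Things in the scene. Friction and masses are not known exactly. Their poses are not given: they have to be found in the camera images.
- wedge_grip (a point): Centre of the grip block (30 mm in x, 32 in y, 60 high) on the thick end of the loose yellow wedge (100-210 g), 30 mm above its flat underside. +x points to the thin tip, 135 mm ahead; z up. Wedge 150 long, 32 wide; its top slopes up evenly from 5 mm high at the tip, 1 mm per 5 mm. Red band across the slope 35 to 55 mm ahead of this point, where it is 21 to 25 mm high. Starts flat on the bench.
- drainer: White U-shaped frame fixed to the bench, 190 mm deep (x), 210 wide (y), 18 high, with a hinged grey metal plate carrying slides. Origin on the bench at its centre; +x points from the open front (plate's free edge, x = -100 mm) to the hinge (x = +100), z up. From y = -85 to +85 mm the front is open at bench level: a wedge sliding on the bench goes in along +x under the plate.
- plate_edge (a point): Middle of the lower front (free) edge of the grey metal plate: 210 mm wide, 200 mm from edge to hinge, 6 mm thick, 0.4 to 0.8 kg; its underside is 18 mm above the bench when it rests on the frame. Axes as the frame's, tilting with the plate.
- plate (a joint): Tilt of the plate about its back hinge, rad: 0 resting on the frame, grows as the front edge lifts (5 mm of lift is 0.025 rad). It falls back by its own weight.
- stain_bottle: Bystander: amber bottle, 60 mm across, 140 mm tall, loose; origin at the centre of its underside.
- beaker: Bystander: white cup, 70 mm across, 90 mm tall, loose; origin at the centre of its underside.
- slide_box: Bystander: closed blue slide box, 100 x 90 x 35 mm, loose; origin at the centre of its underside.
- basket: Bystander: open pink basket, 150 x 120 x 60 mm, loose; origin at the centre of its underside.

How it is judged:
By the outcome, as a careful person would: the job done as asked, in the order asked, and still so for the second after the job is handed in, while the arm keeps its last pose, push and grip.
It also fails if it takes over 38 s, if anything falls off the work surface, if the arm or the gripper's body presses on something with over 40 N, if the wrist force passes 120 N, or if a joint passes its speed limit or range.

## Working session

There is one attempt and no reset: what is moved stays moved. The work goes in short steps, Python scripts to look and compute and a tool call to move; the robot and the scene stay as the last step left them, time stands still between calls to the robot, and variables do not carry over. Pictures are saved under pics/ and viewed, at most 10 in all, crops included, and the job is handed in when it is done.

Besides the shell and the picture viewer there is one more tool, called after "Call:" as name(argument=value, ...) on one line, values as JSON. step_arm: Moves the arm, as the interface text tells. Scaled input: -1 to 1 covers 500 mm each way for a shift and 30 degrees each way for a turn. Its arguments: {"type":"object","properties":{"series":{"type":"array","items":{"type":"object","properties":{"grip":{"type":"number"},"x":{"type":"number","minimum":-1,"maximum":1},"y":{"type":"number","minimum":-1,"maximum":1},"z":{"type":"number","minimum":-1,"maximum":1},"ax":{"type":"number","minimum":-1,"maximum":1},"ay":{"type":"number","minimum":-1,"maximum":1},"az":{"type":"number","minimum":-1,"maximum":1}}}},"force":{"type":"number"}},"required":["series"]}

```bash
mkdir -p pics; cat > h.py <<'E'
import numpy as np, cv2
from workcell import bot, imaging
def cam(n,f=None):
    c=imaging.read_camera(n)
    if f: cv2.imwrite('pics/'+f,c['img'][:,:,::-1])
    np.savez('pics/'+n+'.npz',**c)
    return c
def ray(c,u,v):
    K=np.array([[c['fx'],0,c['cx']],[0,c['fy'],c['cy']],[0,0,1.]])
    p=cv2.undistortPoints(np.array([[[u,v]]],float),K,np.array([float(c['k1']),0,0,0]))[0,0]
    d=np.array(c['R']).T@np.array([p[0],p[1],1]); o=-np.array(c['R']).T@np.array(c['t'])
    return o,d
def atz(c,u,v,z):
    o,d=ray(c,u,v); return o+d*(z-o[2])/d[2]
E
python3 - <<'E'
from h import *
a=cam('top');b=cam('scene')
cv2.imwrite('pics/a.png',a['img'][:,:,::-1]);cv2.imwrite('pics/b.png',b['img'][:,:,::-1])
print(bot.read_state())
E
```

```text
{'time': 0.1, 'q': array([ 1.30309264e+00,  2.64700065e-01,  1.60529054e+00, -1.33982520e-05,
        1.27371200e+00, -3.69169818e-02]), 'joint_vel': array([-0.00132878, -0.00135138, -0.0033343 , -0.00058665, -0.00138142,
        0.00085053]), 'joint_torque': array([ 3.74065894e-05, -5.16713583e+01, -3.68585658e+01, -1.20001869e-05,
        6.34007942e-03,  2.05719004e-05]), 'tool_pos': array([0.1542362 , 0.65643259, 0.23004287]), 'tcp_rot': array([-0.36167318, -3.12039331,  0.00327867]), 'wrist_force': array([-0.27549499, -0.15744154,  0.20116216]), 'torque': array([ 0.00479454, -0.016516  , -0.05537829]), 'grip_force': 0.0, 'width': 0.9985303351023174}
```

View pics/a.png

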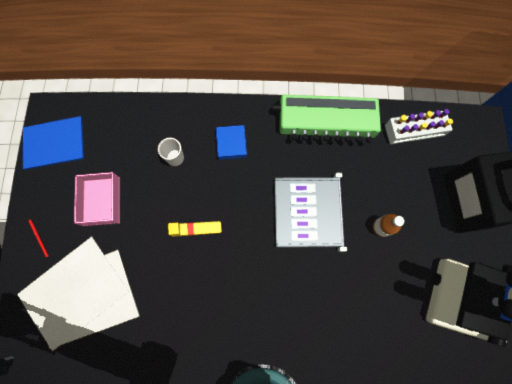

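View pics/b.png

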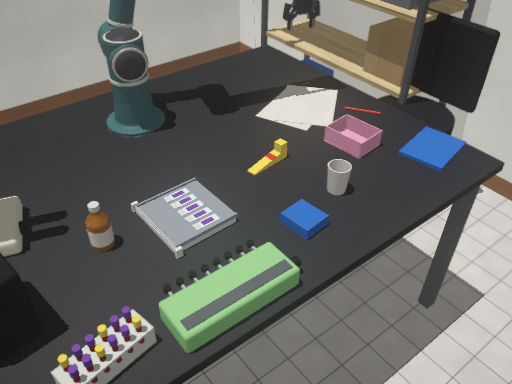

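The top view shows the wedge at columns 169–221, row 229, with its block on the left. The drainer spans columns 275–343 and rows 178–247, with its hinge on the right. I'll enlarge that area.

```bash
python3 - <<'E'
from h import *
c=np.load('pics/top.npz')
im=c['img'][165:260,155:355,::-1]
cv2.imwrite('pics/c.png',cv2.resize(im,None,fx=4,fy=4,interpolation=cv2.INTER_CUBIC))
for u,v in [(169,229),(221,228),(275,178),(275,247),(343,178)]: print(u,v,atz(c,u,v,0.0),atz(c,u,v,.02))
E
```

```text
169 229 [0.50484295 0.29833816 0.        ] [0.50250928 0.29379798 0.02      ]
221 228 [0.51302769 0.13718833 0.        ] [0.51054522 0.13557804 0.02      ]
275 178 [ 6.77436862e-01 -2.73729741e-02 -2.22044605e-16] [ 0.67196525 -0.02599136  0.02      ]
275 247 [ 0.45935802 -0.03014842  0.        ] [ 0.45785132 -0.02871635  0.02      ]
343 178 [ 0.68403366 -0.2460589   0.        ] [ 0.67844211 -0.24070133  0.02      ]
```

View pics/c.png

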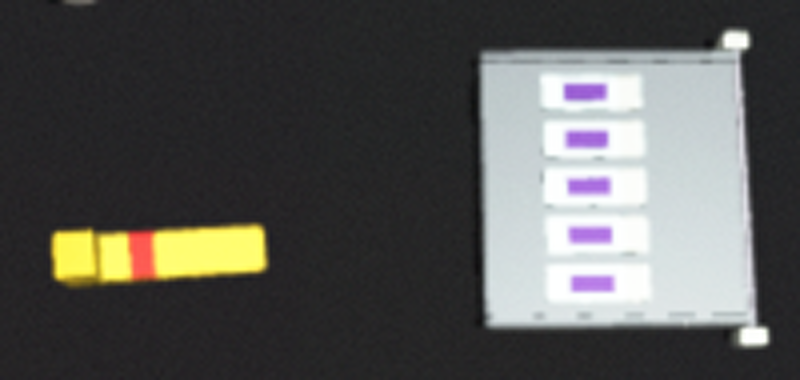

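Crop: the plate's front corners are at (480,53) and (487,327) and its back corners at (738,53) and (755,322). The wedge tip corners are at (264,226) and (267,270). The block top is at (53,233), (94,231), (95,275) and (54,277).

```bash
python3 - <<'E'
from h import *
c=np.load('pics/top.npz')
def P(x,y,z): return atz(c,(x+.5)/4-.5+155,(y+.5)/4-.5+165,z)
pf=[P(480,53,.024),P(487,327,.024)];pb=[P(738,53,.024),P(755,322,.024)]
m=(pf[0]+pf[1])/2;b=(pb[0]+pb[1])/2
print(np.round([*pf,*pb,m],4)); d=b-m;print('axis deg',np.degrees(np.arctan2(d[1],d[0])), 'edge',np.degrees(np.arctan2(*(pf[0]-pf[1])[:2]))) 
bl=np.mean([P(53,233,.06),P(94,231,.06),P(95,275,.06),P(54,277,.06)],0)
tip=(P(264,226,.005)+P(267,270,.003))/2
print('block',bl,'tip',tip,np.linalg.norm((tip-bl)[:2]),'yaw',np.degrees(np.arctan2(*(tip-bl)[1::-1])))
rb=(P(142,231,.023)+P(143,277,.023))/2;print('red',rb, np.linalg.norm((rb-bl)[:2]))
s=bot.read_state();from scipy.spatial.transform import Rotation as R
print(R.from_rotvec(s['tcp_rot']).as_matrix().round(3))
E
```

```text
[[ 0.6712 -0.0245  0.024 ]
 [ 0.4595 -0.0325  0.024 ]
 [ 0.6773 -0.2273  0.024 ]
 [ 0.4678 -0.2349  0.024 ]
 [ 0.5654 -0.0285  0.024 ]]
axis deg -87.97170884616052 edge 87.84279271093402
block [0.50085835 0.27274039 0.06      ] tip [0.51681321 0.13705918 0.004     ] 0.1366160608993675 yaw -83.29334544607548
red [0.5069781  0.22849403 0.023     ] 0.04466756734541921
[[-0.973  0.229 -0.001]
 [ 0.229  0.973 -0.002]
 [ 0.    -0.002 -1.   ]]
```

Call:
step_arm(series=[{"grip":-1,"x":-0.85,"y":-0.586,"z":0.1,"az":1},{"grip":-1,"x":-0.85,"y":-0.586,"z":0.1,"az":1},{"grip":-1,"x":-0.85,"y":-0.586,"z":0.1,"az":1},{"grip":-1,"x":-0.85,"y":-0.586,"z":0.1,"az":1},{"grip":-1,"x":-0.85,"y":-0.586,"z":0.1,"az":1},{"grip":-1,"x":-0.85,"y":-0.586,"z":0.1,"az":1},{"grip":-1,"x":-0.85,"y":-0.586,"z":0.1,"az":1},{"grip":-1,"x":-0.85,"y":-0.586,"z":0.1,"az":1},{"grip":-1,"x":-0.85,"y":-0.586,"z":0.1,"az":1},{"grip":-1,"x":-0.85,"y":-0.586,"z":0.1,"az":1},{"grip":-1,"x":-0.85,"y":-0.586,"z":0.1,"az":1},{"grip":-1,"x":-0.85,"y":-0.586,"z":0.1,"az":1}])

```text
validation failed for argument at $.se...
```

Call:
step_arm(series=[{"az":1},{"az":1},{"az":1},{"az":1},{"az":1}])

```text
validation failed for argument at $.se...
```

Call:
step_arm(series=[{"az":0.337},{"az":0.337},{"az":0.337},{"az":0.337}])

```text
validation failed for argument at $.se...
```

```bash
python3 - <<'E'
from h import *
from scipy.spatial.transform import Rotation as R
c=cam('wrist','w.png'); s=bot.read_state(); print(s['time'],s['tool_pos'],s['q']); print(R.from_rotvec(s['tcp_rot']).as_matrix().round(3))
E
```

```text
0.15 [0.15425532 0.65656833 0.23029293] [ 1.30310617e+00  2.64529669e-01  1.60504011e+00  1.17085493e-05
  1.27370211e+00 -3.68856103e-02]
[[-0.973  0.229 -0.   ]
 [ 0.229  0.973 -0.002]
 [ 0.    -0.002 -1.   ]]
```

View pics/w.png

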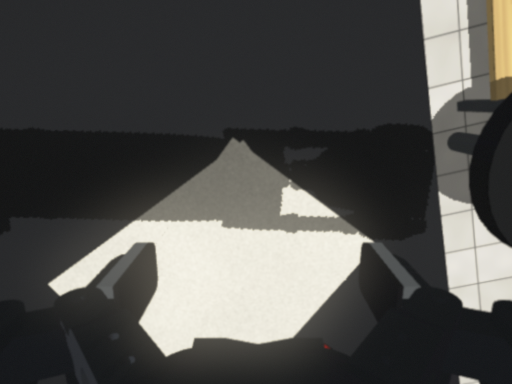

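All three moves were refused and the arm hasn't moved; the wrist view still shows only the paper. The error is cut off, but the rows may need every field, so I'll send complete rows, starting with one short call.

Call:
step_arm(series=[{"x":-0.85,"y":-0.586,"z":0.1,"ax":0,"ay":0,"az":1,"grip":-1}])

```text
time: 0.25
tool_pos: [0.1852, 0.6233, 0.2264]
tcp_rot: [-0.591, -3.084, -0.004]
wrist_force: [1.2, -0.4, 0.0]
width: 1.004
grip_force: 0.0
```

Call:
step_arm(series=[{"x":-0.839,"y":-0.412,"z":0.09,"ax":0,"ay":0,"az":1,"grip":-1},{"x":-0.839,"y":-0.412,"z":0.09,"ax":0,"ay":0,"az":1,"grip":-1},{"x":-0.839,"y":-0.412,"z":0.09,"ax":0,"ay":0,"az":1,"grip":-1},{"x":-0.839,"y":-0.412,"z":0.09,"ax":0,"ay":0,"az":1,"grip":-1},{"x":-0.839,"y":-0.412,"z":0.09,"ax":0,"ay":0,"az":1,"grip":-1},{"x":-0.839,"y":-0.412,"z":0.09,"ax":0,"ay":0,"az":1,"grip":-1},{"x":-0.839,"y":-0.412,"z":0.09,"ax":0,"ay":0,"az":1,"grip":-1},{"x":-0.839,"y":-0.412,"z":0.09,"ax":0,"ay":0,"az":1,"grip":-1},{"x":-0.839,"y":-0.412,"z":0.09,"ax":0,"ay":0,"az":1,"grip":-1},{"x":-0.839,"y":-0.412,"z":0.09,"ax":0,"ay":0,"az":1,"grip":-1},{"x":-0.839,"y":-0.412,"z":0.09,"ax":0,"ay":0,"az":1,"grip":-1},{"x":-0.839,"y":-0.412,"z":0.09,"ax":0,"ay":0,"az":1,"grip":-1}])

```text
time: 1.45
tool_pos: [0.5005, 0.2728, 0.1811]
tcp_rot: [-1.374, -2.824, 0.001]
wrist_force: [-0.1, 0.9, 0.1]
width: 1.005
grip_force: 0.0
```

Call:
step_arm(series=[{"x":0,"y":0,"z":0,"ax":0,"ay":0,"az":1,"grip":-1},{"x":0,"y":0,"z":0,"ax":0,"ay":0,"az":1,"grip":-1},{"x":0,"y":0,"z":0,"ax":0,"ay":0,"az":1,"grip":-1},{"x":0,"y":0,"z":0,"ax":0,"ay":0,"az":1,"grip":-1},{"x":0,"y":0,"z":0,"ax":0,"ay":0,"az":1,"grip":-1},{"x":0,"y":0,"z":0,"ax":0,"ay":0,"az":1,"grip":-1}])

```text
time: 2.05
tool_pos: [0.5, 0.2741, 0.1816]
tcp_rot: [-2.053, -2.378, -0.0]
wrist_force: [-0.8, 1.4, -0.3]
width: 1.0
grip_force: 0.0
```

```bash
python3 - <<'E'
from h import *
from scipy.spatial.transform import Rotation as R
c=cam('wrist','w2.png'); s=bot.read_state(); print(s['time'],s['tool_pos'],s['q']); print(R.from_rotvec(s['tcp_rot']).as_matrix().round(3))
E
```

```text
2.1 [0.5001176  0.273898   0.18154759] [4.57274124e-01 1.03825854e-01 1.88627923e+00 1.68924252e-04
 1.15143466e+00 3.11384101e-01]
[[-0.145  0.989 -0.   ]
 [ 0.989  0.145  0.   ]
 [ 0.     0.    -1.   ]]
```

View pics/w2.png

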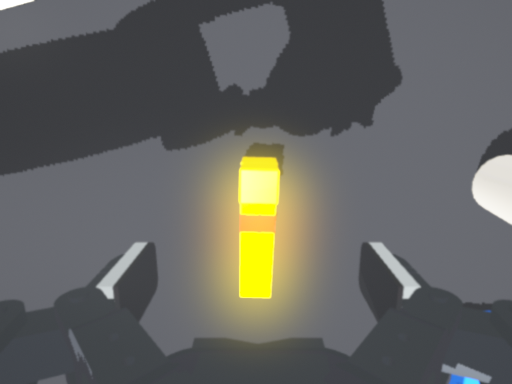

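The wrist view shows the block top at about (239–279, 167–205), the slope going down to the tip corners (240,297) and (271,297), and the fingers straddling it.

```bash
python3 - <<'E'
from h import *
c=np.load('pics/wrist.npz')
L=lambda u,v,z:atz(c,u,v,z)
bl=np.mean([L(240,168,.06),L(279,168,.06),L(278,205,.06),L(240,205,.06)],0)
tip=(L(240,297,.005)+L(271,297,.005))/2
print(bl,tip,np.linalg.norm((tip-bl)[:2]),np.degrees(np.arctan2(*(tip-bl)[1::-1])))
print(L(240,168,.06)-L(279,168,.06),L(240,168,.06)-L(240,205,.06),L(240,297,.005)-L(271,297,.005))
E
```

```text
[0.50066183 0.27348468 0.06      ] [0.51667407 0.13933122 0.005     ] 0.13510567764064735 -83.19351345465437
[-0.03076085 -0.00451139  0.        ] [-0.00405747  0.03057571  0.        ] [-0.03276198 -0.00480021  0.        ]
```

Call:
step_arm(series=[{"x":0,"y":0,"z":0.324,"ax":0,"ay":0,"az":0.05,"grip":-1},{"x":0,"y":0,"z":0.324,"ax":0,"ay":0,"az":0.05,"grip":-1},{"x":0,"y":0,"z":0.324,"ax":0,"ay":0,"az":0.05,"grip":-1},{"x":0,"y":0,"z":0.324,"ax":0,"ay":0,"az":0.05,"grip":-1},{"x":0,"y":0,"z":0.324,"ax":0,"ay":0,"az":0.05,"grip":-1},{"x":0,"y":0,"z":0.324,"ax":0,"ay":0,"az":0.05,"grip":-1}])

```text
time: 2.7
tool_pos: [0.5024, 0.274, 0.0215]
tcp_rot: [2.087, 2.347, 0.004]
wrist_force: [0.1, 0.5, 1.3]
width: 1.005
grip_force: 0.0
```

Call:
step_arm(series=[{"x":0,"y":0,"z":0,"ax":0,"ay":0,"az":0,"grip":1},{"x":0,"y":0,"z":0,"ax":0,"ay":0,"az":0,"grip":1},{"x":0,"y":0,"z":0,"ax":0,"ay":0,"az":0,"grip":1},{"x":0,"y":0,"z":0,"ax":0,"ay":0,"az":0,"grip":1},{"x":0,"y":0,"z":0,"ax":0,"ay":0,"az":0,"grip":1},{"x":0,"y":0,"z":0,"ax":0,"ay":0,"az":0,"grip":1},{"x":0,"y":0,"z":0,"ax":0,"ay":0,"az":0,"grip":1},{"x":0,"y":0,"z":0,"ax":0,"ay":0,"az":0,"grip":1},{"x":0,"y":0,"z":0,"ax":0,"ay":0,"az":0,"grip":1},{"x":0,"y":0,"z":0,"ax":0,"ay":0,"az":0,"grip":1}], force=60)

```text
time: 3.7
tool_pos: [0.5018, 0.2736, 0.0209]
tcp_rot: [2.088, 2.346, 0.003]
wrist_force: [-1.1, -0.5, 6.9]
width: 0.368
grip_force: 60.1
```

```bash
python3 - <<'E'
from h import *
from scipy.spatial.transform import Rotation as R
s=bot.read_state(); print(s['time'],s['tool_pos'],s['wrist_force'],s['width']); M=R.from_rotvec(s['tcp_rot']).as_matrix();print(M.round(4), np.degrees(np.arctan2(M[1,1],M[0,1])))
E
```

```text
3.7 [0.50178468 0.27362604 0.02092928] [-1.08450692 -0.53514829  6.88610888] 0.36809236670242595
[[-1.163e-01  9.932e-01  2.000e-03]
 [ 9.932e-01  1.163e-01  1.000e-03]
 [ 8.000e-04  2.100e-03 -1.000e+00]] 6.680199236089821
```

Call:
step_arm(series=[{"x":-0.05,"y":0.014,"z":0,"ax":0,"ay":0,"az":0.026,"grip":1},{"x":-0.1,"y":0.027,"z":0,"ax":0,"ay":0,"az":0.051,"grip":1},{"x":-0.15,"y":0.041,"z":0,"ax":0,"ay":0,"az":0.077,"grip":1},{"x":-0.2,"y":0.055,"z":0,"ax":0,"ay":0,"az":0.103,"grip":1},{"x":-0.25,"y":0.068,"z":0,"ax":0,"ay":0,"az":0.129,"grip":1},{"x":-0.296,"y":0.081,"z":0,"ax":0,"ay":0,"az":0.153,"grip":1},{"x":-0.296,"y":0.081,"z":0,"ax":0,"ay":0,"az":0.153,"grip":1},{"x":-0.296,"y":0.081,"z":0,"ax":0,"ay":0,"az":0.153,"grip":1}])

```text
time: 4.5
tool_pos: [0.5601, 0.1297, 0.0209]
tcp_rot: [2.179, 2.259, 0.003]
wrist_force: [-0.0, -2.9, 5.2]
width: 0.37
grip_force: 60.2
```

```bash
cat > st.py <<'E'
from h import *
from scipy.spatial.transform import Rotation as R
s=bot.read_state(); print(s['time'],s['tool_pos'],s['wrist_force'],s['width']); M=R.from_rotvec(s['tcp_rot']).as_matrix();print(M.round(4), np.degrees(np.arctan2(M[1,1],M[0,1])))
ax=np.array([.0366,-.9993]);e=np.array([.565,-.0285])-s['tool_pos'][:2]
print('to edge',e@ax,'lateral',e@[.9993,.0366])
E
python3 st.py; python3 - <<'E'
from h import *
c=cam('wrist'); t=cam('top'); 
cv2.imwrite('pics/d.png',np.hstack([cv2.resize(t['img'][165:260,195:355,::-1],(800,475),interpolation=cv2.INTER_CUBIC)]))
E
```

```text
4.5 [0.56010614 0.12971507 0.02092536] [-0.04149106 -2.91865615  5.2303196 ] 0.3696727563820976
[[-3.570e-02  9.994e-01  3.300e-03]
 [ 9.994e-01  3.570e-02 -7.000e-04]
 [-8.000e-04  3.300e-03 -1.000e+00]] 2.0434402424084928
to edge 0.15828343287004953 lateral -0.0009002396444201232
```

View pics/d.png

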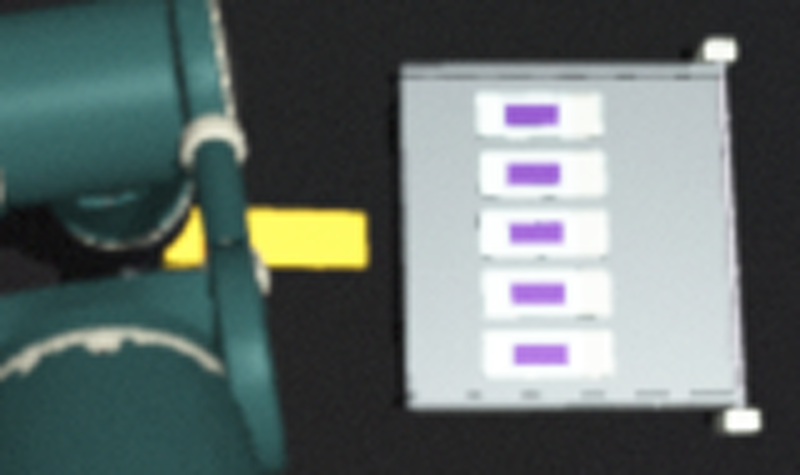

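The wedge is straight ahead of the plate: tip corners (368,210) and (369,268), plate front corners (401,66) and (406,409).

```bash
python3 - <<'E'
from h import *
c=np.load('pics/top.npz')
P=lambda x,y,z: atz(c,(x+.5)/5-.5+195,(y+.5)/5-.5+165,z)
tip=(P(368,210,.005)+P(369,268,.005))/2; m=(P(401,66,.024)+P(406,409,.024))/2
print(tip,m,(m-tip)[:2]@[.0366,-.9993],(m-tip)[:2]@[.9993,.0366], tip[:2]-bot.read_state()['tool_pos'][:2])
w=np.load('pics/wrist.npz');cv2.imwrite('pics/w3.png',w['img'][:,:,::-1])
E
```

```text
[ 0.56515081 -0.00757256  0.005     ] [ 0.56544739 -0.02794108  0.024     ] 0.020365122462346768 -0.0004491241814910463 [ 0.0052249  -0.13780174]
```

View pics/w3.png

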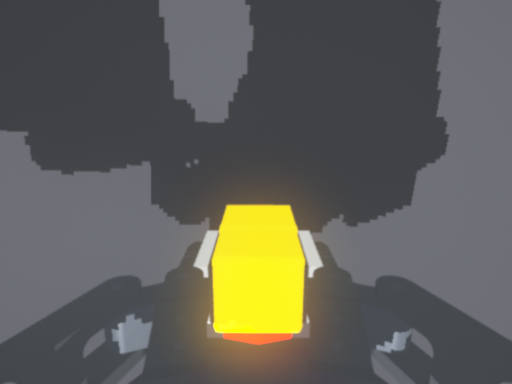

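Call:
step_arm(series=[{"x":-0.03,"y":0,"z":0,"ax":0,"ay":0,"az":0,"grip":1},{"x":-0.06,"y":0,"z":0,"ax":0,"ay":0,"az":0,"grip":1},{"x":-0.09,"y":0,"z":0,"ax":0,"ay":0,"az":0,"grip":1},{"x":-0.12,"y":0,"z":0,"ax":0,"ay":0,"az":0,"grip":1},{"x":-0.15,"y":0,"z":0,"ax":0,"ay":0,"az":0,"grip":1},{"x":-0.16,"y":0,"z":0,"ax":0,"ay":0,"az":0,"grip":1},{"x":-0.16,"y":0,"z":0,"ax":0,"ay":0,"az":0,"grip":1},{"x":-0.16,"y":0,"z":0,"ax":0,"ay":0,"az":0,"grip":1}])

```text
time: 5.4
tool_pos: [0.5624, 0.0507, 0.0209]
tcp_rot: [2.179, 2.26, 0.002]
wrist_force: [-0.2, -1.5, 6.6]
width: 0.369
grip_force: 60.2
```

```bash
python3 st.py; python3 - <<'E'
from h import *
c=imaging.read_camera('scene');np.savez('pics/scene0.npz',**c)
E
```

```text
5.4 [0.56239341 0.05066003 0.02094576] [-0.16687951 -1.51518796  6.57268411] 0.3694092149957657
[[-3.670e-02  9.993e-01  2.700e-03]
 [ 9.993e-01  3.670e-02 -5.000e-04]
 [-6.000e-04  2.700e-03 -1.000e+00]] 2.103972017899327
to edge 0.0792000200289382 lateral -0.00029249250015358754
```

Call:
step_arm(series=[{"x":-0.01,"y":0,"z":0,"ax":0,"ay":0,"az":0,"grip":1},{"x":-0.02,"y":0,"z":0,"ax":0,"ay":0,"az":0,"grip":1},{"x":-0.03,"y":0,"z":0,"ax":0,"ay":0,"az":0,"grip":1},{"x":-0.04,"y":0,"z":0,"ax":0,"ay":0,"az":0,"grip":1},{"x":-0.04,"y":0,"z":0,"ax":0,"ay":0,"az":0,"grip":1},{"x":-0.04,"y":0,"z":0,"ax":0,"ay":0,"az":0,"grip":1}])

```text
time: 6.05
tool_pos: [0.5631, 0.0321, 0.0209]
tcp_rot: [2.18, 2.261, 0.004]
wrist_force: [0.3, 3.7, 6.6]
width: 0.366
grip_force: 60.3
```

```bash
python3 st.py; python3 - <<'E'
from h import *
a=np.load('pics/scene0.npz')['img'];b=cam('scene')['img']
f=lambda i:cv2.resize(i[165:265,125:255,::-1],(520,400),interpolation=cv2.INTER_CUBIC)
cv2.imwrite('pics/e.png',cv2.resize(b[165:265,125:275,::-1],(800,533),interpolation=cv2.INTER_CUBIC))
E
```

```text
6.05 [0.56308376 0.03209756 0.02093321] [0.29232745 3.71348516 6.59540693] 0.3659461642810046
[[-0.0362  0.9993  0.0026]
 [ 0.9993  0.0362  0.0014]
 [ 0.0013  0.0027 -1.    ]] 2.075576347858205
to edge 0.06062527979687066 lateral -0.0003029681372349004
```

View pics/e.png

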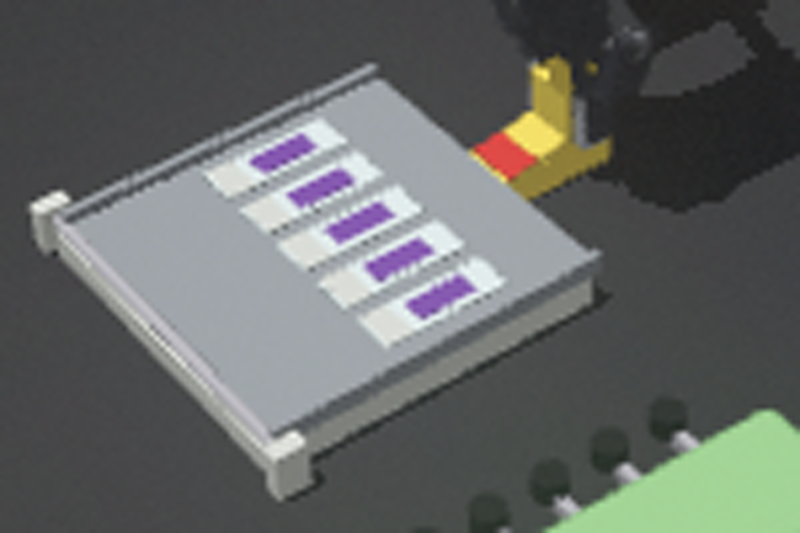

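The picture shows the edge lying a little short of the red band, and the reaction force shows contact. I need about 15.5 mm more.

Call:
step_arm(series=[{"x":-0.006,"y":0,"z":0,"ax":0,"ay":0,"az":0,"grip":1},{"x":-0.012,"y":0,"z":0,"ax":0,"ay":0,"az":0,"grip":1},{"x":-0.018,"y":0,"z":0,"ax":0,"ay":0,"az":0,"grip":1},{"x":-0.024,"y":0,"z":0,"ax":0,"ay":0,"az":0,"grip":1},{"x":-0.029,"y":0,"z":0,"ax":0,"ay":0,"az":0,"grip":1},{"x":-0.031,"y":0,"z":0,"ax":0,"ay":0,"az":0,"grip":1},{"x":-0.031,"y":0,"z":0,"ax":0,"ay":0,"az":0,"grip":1},{"x":-0.031,"y":0,"z":0,"ax":0,"ay":0,"az":0,"grip":1},{"x":-0.031,"y":0,"z":0,"ax":0,"ay":0,"az":0,"grip":1}])

```text
time: 7.0
tool_pos: [0.5636, 0.0173, 0.0209]
tcp_rot: [2.181, 2.261, 0.005]
wrist_force: [0.0, 6.1, 7.7]
width: 0.369
grip_force: 60.3
```

```bash
python3 st.py; python3 - <<'E'
from h import *
b=cam('scene')['img']
cv2.imwrite('pics/f.png',cv2.resize(b[165:240,165:265,::-1],(800,600),interpolation=cv2.INTER_CUBIC))
E
```

```text
7.0 [0.56361243 0.01729431 0.02094396] [0.03411531 6.11138782 7.73761538] 0.36920774204469575
[[-0.0361  0.9993  0.0025]
 [ 0.9993  0.0361  0.0022]
 [ 0.0021  0.0026 -1.    ]] 2.0708126072112987
to edge 0.04581304121883749 lateral -0.0002894765527483549
```

View pics/f.png

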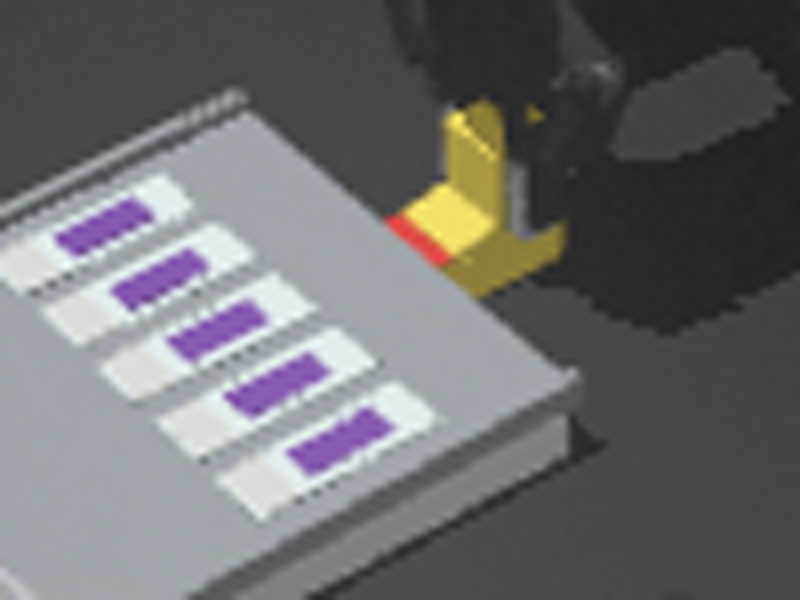

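The plate edge now lies across the red band, with a thin strip of red still showing. The near front corner has risen about 1.3 px (roughly 4 mm), and forces are low and steady. I'll hand it in.

```bash
python3 -c "
from h import *
print(bot.finish_job())"
```

```text
the job is handed in; nothing more can be done
None
```

The job is handed in: the arm is still gripping the wedge, and the plate's front edge rests on its red band, lifted by an estimated 5 mm (wedge position and camera, not measured directly); I haven't seen the verdict.

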